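Fit the missing biscuit nozzle and prove it by a pull

TASK

The nozzle bar of the biscuit depositor lies upside down on the bench and lacks its middle nozzle: take from the white rack the nozzle that matches the two already fitted, and press it gently into the empty socket (never more than about 45 N) until its collar is down and the catches have clicked. Then prove that it holds: pull it straight up with a steady 15 N for two seconds, never more than 25 N. Leave it fitted and let go, with the other nozzles in the rack and the other things on the bench left where they are.

Things in the scene. Friction and masses are not known exactly. Their poses are not given: they have to be found in the camera images.
- nozzle: loose steel nozzle to fit, about 120 g, 83 mm tall, upright in any rack hole. Origin: centre of stem's underside, z up its axis. From the origin up: stem to 24 mm (21 mm dia, 7.5 mm cone foot from 12 mm dia, 12 mm dia groove at 10-21 mm), collar 36 mm dia to 27 mm, straight cylinder 28 mm dia to 67 mm (grip here; 45 N grip carries the pull), blunt cone to 83 mm. Round: yaw is free
- nozzle_slim: loose steel nozzle not wanted, same stem and collar, but above the collar a slender cone tapering from 26 to 9 mm diameter; origin as for nozzle; stays in the rack
- nozzle_wide: loose steel nozzle not wanted, same stem and collar, low and flared (20 to 40 mm diameter, top 53 mm above its origin); origin as for nozzle; stays in the rack
- rack: fixed white plastic block 230 x 90 x 30 mm (x, y, z), three holes in line along its x at -75, 0 and +75 mm; collars of the nozzles rest on its top, 30 mm above the bench. Origin: centre of its underside
- bar: fixed nozzle bar: aluminium rail 80 x 270 x 20 mm (x, y, z) with three square steel sockets (46 mm wide, tops 50 mm above the bench) along its y at -78, 0, +78 mm; the outer two carry fitted nozzles (same shape as nozzle, tops 109 mm above the bench), the middle one is empty. Origin: centre of its underside
- mouth (a point): centre of the empty middle socket's mouth, on its top face, z up, fixed; bore 22 mm. Home: collar on this face, nozzle origin 24 mm below. Some 17 to 8 mm before home two spring catches (along the bar's x) resist, up to 10 to 20 N, then snap; from there it slides easily until the collar bears. Once caught it has 1 to 5 mm vertical play (differs each time) and cannot be pulled out
- frame (a joint): upward give, in m, of the frame that carries the middle socket's two catches: 0 at rest; a stiff spring of 15 N/mm holds it down, so once the nozzle is caught the value shows the pull: about 0.0009 at 15 N (1 to 2 N go into the weight of nozzle and frame). It does not give downwards
- mug: white mug, 80 mm diameter, 92 mm tall, bystander; origin at its foot
- bowl: red plastic bowl, 130 mm diameter, 55 mm tall, bystander; origin at its foot
- jar: glass jar with steel lid, 74 mm diameter, 100 mm tall, bystander; origin at its foot
- brush: pastry brush, 200 mm long, lying near the robot, bystander; origin under its middle
- weight: brass scale weight with a knob, 44 mm diameter, 54 mm tall, bystander; origin at its foot

How it is judged:
By the outcome, as a careful person would: the job done as asked, in the order asked, and still so for the second after the job is handed in, with the robot touching nothing.
It also fails if it takes over 61 s, if anything falls off the work surface, if the arm or the gripper's body presses on something with over 40 N, if the wrist force passes 120 N, or if a joint passes its speed limit or range.

ROBOT

A 6-joint arm with a two-finger parallel gripper is mounted at the origin on the work surface. World frame = base frame: x ahead of the robot, y to its left, z up, the work surface at z = 0. Lengths are in m, angles in rad, forces in N, time in s.
With the tool pointing down it reaches from about 0.275 to 0.725 m from the base axis. Payload 5.6 kg.
Tool frame: the origin (TCP) lies on the centre line of the jaws, within the pads' length; the fingertips stand 11 mm ahead of it and the grasp point (between the pads) lies 8 mm behind it; z points along the fingers, y is the line along which they close (so a half turn about z gives the same grasp; the last joint's range is limited). The gripper opens to 85 mm and grips with 20 to 120 N. Pads are 22 mm wide; open, the fingers measure 114 mm over their backs; the gripper's body (76 mm by 85 mm) begins 54 mm behind the grasp point. The pads swing forward as they close: fully open they stand 13 mm farther back than shut.
Start: joints at [1.554, 0.255, 0.108, 0, -1.424, -0.285], TCP at [0.163, 0.525, 0.242] pointing down, gripper open.
Joint ranges: [-2.95, 2.95], [-1.21, 1.97], [-1.09, 1.5], [-2.87, 1.71], [-2.94, -0.07], [-3.05, 3.05]. Speed limits (rad/s): [2.57, 2.57, 3.14, 3.14, 3.14, 3.14].

INTERFACE

Orientations are given as a 3x3 rotation matrix whose columns are the frame's x, y, z axes.
In Python, from bench import telemetry, get_image, bot gives the robot as it stands.
- The arm moves only by the shell command python3 -m jog 'ROWS'. ROWS is JSON, one flat list of numbers, 7 for each row, row after row: the turn, a rotation vector about the tool's x, y, z in units of 6 degrees (1.0 is 6 degrees), then the shift along the tool's x, y, z in units of 25 mm (1.0 is 25 mm), then the finger opening in mm, from 0 to 85.4. A call has 1 to 20 rows; each row shifts and turns the commanded pose from where the row before left it, along the tool's axes as they then stand; what a row does not reach is not made up. A row lasts 1/12 s, in which the tool goes at most 41.7 mm and 7.16 degrees, less where a joint would pass 70% of its speed; a pose out of reach is approached as far as the arm can. A call is refused whole if a number of a shift passes 1 or a number of a turn 1, either way. A call with a gripper value outside its range is refused whole. The fingers move at their own pace and stop on an object; the grip force is fixed at half the most. Time passes only in rows, so rows that do not move let the fingers close. It gives the time, the measured TCP pose, the force, the opening and the grip force at its end, in the units of the state.
- telemetry.observe(): the state, without advancing time (a new reading comes with each control period).
- get_image(name): name is "side" or "top"; returns a dict with "img" (384x512x3 uint8, red, green, blue), "camera_matrix" (3x3 intrinsics, pixels), "world_to_cam" (4x4, takes a point from world to camera coordinates). Camera axes: x right, y up, looking along -z (the intrinsics and any distortion apply to the point x, -y, -z); pixel columns grow to the right and rows downward; lengths in m; the calibration is good to about 2 mm. A picture is of the moment at which its call begins. There is no depth.
- bot.finish_job(): hands the job in; it is judged then, once.
The state is a dict: "clock": time; "q": joint angles; "joint_velocities": joint speeds; "tau": joint torques, N m; "tool_pos": TCP position; "orientation": TCP orientation; "wrist_force": force on the tool from outside, world axes, zero at the start; "moment": the same for the moment, N m; "width": opening from 0.0 (shut) to 1.0 (fully open); "grip_force": force on a finger pad.
Only numpy, scipy, OpenCV 4.12 (cv2) and the standard library are available. Lean on these libraries where they do the work, as an engineer would, in place of code of your own. Each camera call takes 0.05 s, during which the arm holds its last target. There are 200 camera calls.

## Working session

There is one attempt and no reset: what is moved stays moved. The work goes in short steps, Python scripts to look and compute and a shell command to move; the robot and the scene stay as the last step left them, time stands still between calls to the robot, and variables do not carry over. Pictures are saved under pics/ and viewed, at most 10 in all, crops included, and the job is handed in when it is done.

```bash
ls; mkdir -p pics; python3 - <<'E'
from bench import telemetry,get_image,bot
import cv2,numpy as np
for n in("side","top"):
    d=get_image(n);cv2.imwrite(f"pics/{n}0.png",d["img"][:,:,::-1]);print(n,d["camera_matrix"].tolist(),np.round(d["world_to_cam"],4).tolist(),[k for k in d])
    np.savez(f"pics/{n}0.npz",K=d["camera_matrix"],T=d["world_to_cam"],img=d["img"])
s=telemetry.observe();print(s)
E
```

```text
pics
side [[499.9386223138387, 0.0, 258.0582922907644], [0.0, 499.9386223138387, 193.49073863547224], [0.0, 0.0, 1.0]] [[0.9161, -0.4007, 0.013, -0.5072], [0.3079, 0.7239, 0.6174, -0.1987], [-0.2568, -0.5616, 0.7865, -0.9824], [0.0, 0.0, 0.0, 1.0]] ['img', 'camera_matrix', 'world_to_cam']
top [[380.1818027930049, 0.0, 250.54300961933646], [0.0, 380.1818027930049, 189.6405854668229], [0.0, 0.0, 1.0]] [[-0.0801, -0.9968, 0.0009, 0.0434], [0.976, -0.0782, 0.2033, -0.5657], [-0.2026, 0.0171, 0.9791, -0.7709], [0.0, 0.0, 0.0, 1.0]] ['img', 'camera_matrix', 'world_to_cam']
{'clock': 0.1, 'q': array([ 1.55358358e+00,  2.55666543e-01,  1.07140237e-01, -4.07993317e-04,
       -1.42388149e+00, -2.84594371e-01]), 'joint_velocities': array([-0.00038924, -0.00145466,  0.00232812,  0.00076683, -0.00087391,
        0.00069003]), 'tau': array([-1.53903158e-03, -3.87605202e+01,  2.38476831e+01,  5.37784070e+00,
       -3.75941760e-03,  2.09996671e-06]), 'tool_pos': array([0.16331458, 0.52475896, 0.24150209]), 'orientation': array([[ 9.54783051e-01, -2.97303111e-01, -4.31274647e-04],
       [-2.97303416e-01, -9.54781705e-01, -1.60427356e-03],
       [ 6.51823775e-05,  1.65995263e-03, -9.99998620e-01]]), 'wrist_force': array([-1.3955075 ,  0.02201274,  0.43190979]), 'moment': array([-0.0042365 ,  0.02903169,  0.06126354]), 'grip_force': 0.0, 'width': 1.0001209248762966}
```

View pics/side0.png

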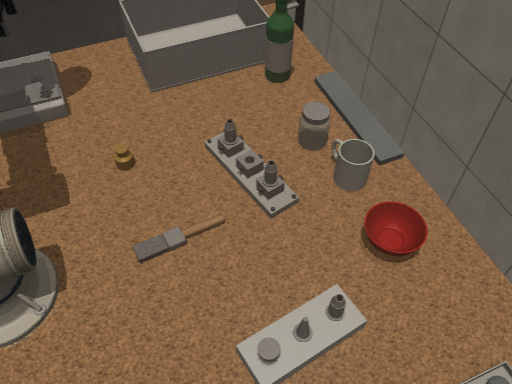

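View pics/top0.png

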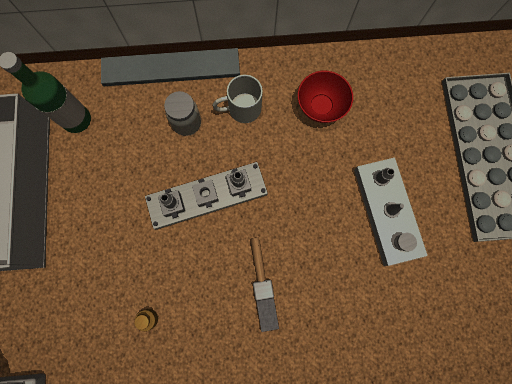

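The side view shows the bar's empty socket near (249,162), and the rack at (303,335) with the wanted nozzle at its right end near (337,305). In the top view the socket is near (205,192) and the wanted nozzle near (385,175). I'll enlarge these areas.

```bash
python3 - <<'E'
import cv2,numpy as np
S=cv2.imread("pics/side0.png");T=cv2.imread("pics/top0.png")
c=lambda I,x,y:cv2.resize(I[y:y+60,x:x+80],None,fx=5,fy=5,interpolation=cv2.INTER_CUBIC)
M=np.vstack([np.hstack([c(S,209,130),c(S,290,275)]),np.hstack([c(T,165,160),c(T,350,150)])])
for i in range(0,800,50):cv2.line(M,(i,0),(i,599),(0,255,255) if i%400==0 else (90,120,90),1)
for i in range(0,600,50):cv2.line(M,(0,i),(799,i),(0,255,255) if i%300==0 else (90,120,90),1)
cv2.imwrite("pics/m1.png",M)
E
```

```text
(no output)
```

View pics/m1.png

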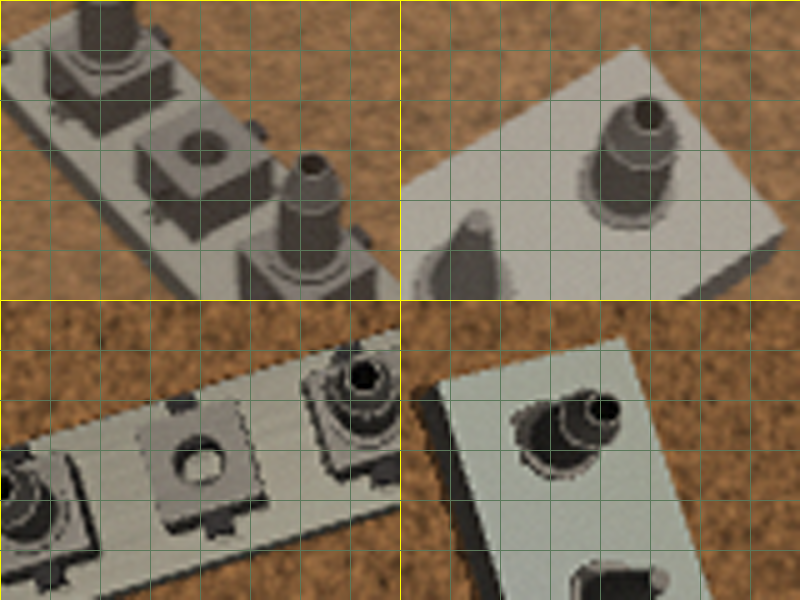

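The side socket mouth is at (249.4,159.0), and in the top view it's at (204.6,192.0). The wanted nozzle tip is at (339.4,297.4) in the side view and (390.4,171.6) in the top view. The fitted right-hand tip is at (271.2,162.2) and (237.6,174.8).

```bash
cat > h.py <<'E'
import cv2,numpy as np
D={n:np.load(f"pics/{n}0.npz") for n in("side","top")}
F=np.diag([1,-1,-1,1.])
P={n:d["K"]@(F@d["T"])[:3] for n,d in D.items()}
def tri(s,t):
    X=cv2.triangulatePoints(P["side"],P["top"],np.array(s,float),np.array(t,float))[:,0];X=X[:3]/X[3]
    return X,[np.round(proj(n,X)-p,1) for n,p in(("side",s),("top",t))]
def proj(n,X):
    p=P[n]@np.append(X,1);return p[:2]/p[2]
def plane(n,p,z):
    M=P[n];H=np.c_[M[:,0],M[:,1],M[:,2]*z+M[:,3]];x=np.linalg.solve(H,[*p,1]);return x[:2]/x[2]
E
python3 - <<'E'
from h import *
for k,s,t,z in(("mouth",(249.4,159.0),(204.6,192.0),.05),("tip",(339.4,297.4),(390.4,171.6),.089),("fittip",(271.2,162.2),(237.6,174.8),.109),
 ("rackcorner",(290+46.5,275+8.6),(350+44.5,150+7.3),.03)):
    X,r=tri(s,t);print(k,np.round(X,4),r,"planes",plane("side",s,z).round(4),plane("top",t,z).round(4))
E
```

```text
mouth [0.5737 0.099  0.0477] [array([-0.3,  0.1]), array([ 0.1, -0.6])] planes [0.5737 0.097 ] [0.5719 0.0989]
tip [ 0.5784 -0.3017  0.0858] [array([-0.4,  0.2]), array([ 0.1, -0.7])] planes [ 0.578 -0.303] [ 0.5762 -0.3   ]
fittip [0.5918 0.0227 0.1075] [array([-0.3,  0.1]), array([ 0.1, -0.6])] planes [0.5919 0.0215] [0.5901 0.0229]
rackcorner [ 0.5805 -0.2934  0.1294] [array([ 4.7, -1.9]), array([-0.5,  7.5])] planes [ 0.6094 -0.2526] [ 0.6224 -0.3383]
```

The heights agree with the text (48/50, 86/89 and 107/109 mm), and the mouth-to-fitted-nozzle distance comes out at 78 mm. I'm using mouth ≈ (0.573, 0.098) and nozzle ≈ (0.577, -0.3015), with the bar yawed about 13°. Moving now.

```bash
python3 -m jog '[0,0,0,0.4,0.4,0,60, 0,0,0,0.8,0.8,0,60, 0,0,0,0.9,0.93,0,60, 0,0,0,0.9,0.93,0,60, 0,0,0,0.9,0.93,0,60, 0,0,0,0.9,0.93,0,60, 0,0,0,0.9,0.93,0,60, 0,0,0,0.9,0.93,0,60, 0,0,0,0.9,0.93,0,60, 0,0,0,0.9,0.93,0,60, 0,0,0,0.9,0.93,0,60, 0,0,0,0.9,0.93,0,60, 0,0,0,0.9,0.93,0,60, 0,0,0,0.9,0.93,0,60, 0,0,0,0.9,0.93,0,60, 0,0,0,0.9,0.93,0,60, 0,0,0,0.9,0.93,0,60, 0,0,0,0.9,0.93,0,60, 0,0,0,0.9,0.93,0,60, 0,0,0,0.9,0.93,0,60]'
cat > d.py <<'E'
import sys,numpy as np
from bench import telemetry
s=telemetry.observe();R=s["orientation"];p=s["tool_pos"]
g=np.array([float(a) for a in sys.argv[1:4]])
print("pos",p.round(4),"tool-axis shift units",(R.T@(g-p)/.025).round(3),"z",R[:,2].round(4),"xyaw",np.degrees(np.arctan2(R[1,0],R[0,0])).round(2),"F",s["wrist_force"].round(1),s["grip_force"],s["width"],"q",s["q"].round(2),s["clock"])
E
python3 d.py 0.577 -0.3015 0.16
```

```text
clock: 1.77
tool_pos: [0.4457, -0.034, 0.242]
orientation: [[0.955, -0.297, -0.0], [-0.297, -0.955, 0.0], [-0.001, -0.0, -1.0]]
wrist_force: [0.7, 0.9, -0.5]
width: 0.7
grip_force: 0.0
pos [ 0.4457 -0.034   0.242 ] tool-axis shift units [8.2   8.653 3.276] z [-5.e-04  2.e-04 -1.e+00] xyaw -17.3 F [ 0.7  0.9 -0.5] 0.0 0.7004375727004586 q [ 0.28  0.05 -0.14 -0.   -1.38  0.99] 1.7667
```

```bash
python3 -m jog '[0,0,0,0.9,0.95,0,60, 0,0,0,0.9,0.95,0.2,60, 0,0,0,0.9,0.95,0.4,60, 0,0,0,0.9,0.95,0.4,60, 0,0,0,0.9,0.95,0.4,60, 0,0,0,0.9,0.95,0.4,60, 0,0,0,0.9,0.95,0.4,60, 0,0,0,0.9,0.95,0.4,60, 0,0,0,0.6,0.6,0.4,60, 0,0,0,0.4,0.5,0.2,60, 0,0,0,0,0,0,60, 0,0,0,0,0,0,60, 0,0,0,0,0,0,60]'
python3 d.py 0.577 -0.3015 0.052
python3 - <<'E'
from bench import get_image
import cv2,numpy as np
S=get_image("side")["img"][:,:,::-1];T=get_image("top")["img"][:,:,::-1]
c=lambda I,x,y:cv2.resize(I[y:y+120,x:x+80],None,fx=5,fy=5,interpolation=cv2.INTER_CUBIC)
cv2.imwrite("pics/m2.png",np.hstack([c(S,300,220),c(T,350,120)]))
E
```

```text
clock: 2.85
tool_pos: [0.5764, -0.3006, 0.1623]
orientation: [[0.955, -0.297, -0.0], [-0.297, -0.955, 0.0], [-0.0, -0.0, -1.0]]
wrist_force: [-0.1, 0.3, -0.3]
width: 0.702
grip_force: 0.0
pos [ 0.5764 -0.3006  0.1623] tool-axis shift units [0.035 0.028 4.411] z [-3.e-04  2.e-04 -1.e+00] xyaw -17.29 F [-0.1  0.3 -0.3] 0.0 0.7016665144971036 q [-0.24  0.48  0.24 -0.   -1.33  1.51] 2.85
```

View pics/m2.png

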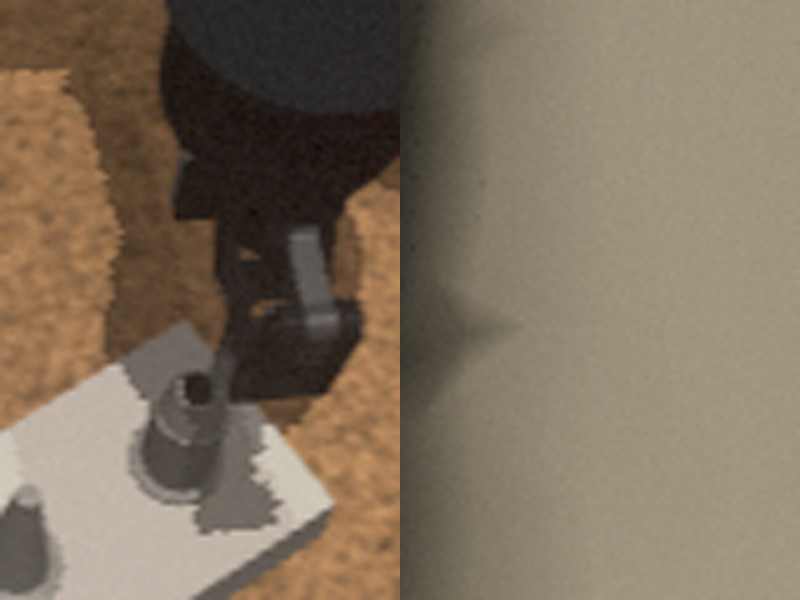

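Left: the gripper is above the nozzle, whose tip is at (339,298), with one finger on each side of it. The top view is covered by the arm. Descending.

```bash
python3 -m jog '[0,0,0,0.03,0.03,0.4,60, 0,0,0,0,0,0.5,60, 0,0,0,0,0,0.5,60, 0,0,0,0,0,0.5,60, 0,0,0,0,0,0.3,60, 0,0,0,0,0,0,60, 0,0,0,0,0,0,60]'
python3 d.py 0.577 -0.3015 0.052
python3 - <<'E'
from bench import get_image
import cv2,numpy as np
S=get_image("side")["img"][:,:,::-1]
from h import proj
c=lambda I,x,y:cv2.resize(I[y:y+100,x:x+110],None,fx=6,fy=6,interpolation=cv2.INTER_CUBIC)
M=c(S,290,240)
print([proj("side",p) for p in ([.577,-.3015,.089],[.577,-.3015,.107])])
cv2.imwrite("pics/m3.png",np.clip(M*1.6,0,255).astype(np.uint8))
E
```

```text
clock: 3.53
tool_pos: [0.5769, -0.3017, 0.1072]
orientation: [[0.955, -0.297, -0.001], [-0.297, -0.955, -0.0], [-0.0, 0.0, -1.0]]
wrist_force: [0.3, 0.2, 0.4]
width: 0.702
grip_force: 0.0
pos [ 0.5769 -0.3017  0.1072] tool-axis shift units [ 2.000e-03 -8.000e-03  2.209e+00] z [-5.e-04 -1.e-04 -1.e+00] xyaw -17.27 F [0.3 0.2 0.4] 0.0 0.7016204929110456 q [-0.24  0.52  0.16  0.   -1.21  1.51] 3.5333
[array([338.49718136, 296.91960768]), array([339.92862143, 292.25455794])]
```

View pics/m3.png

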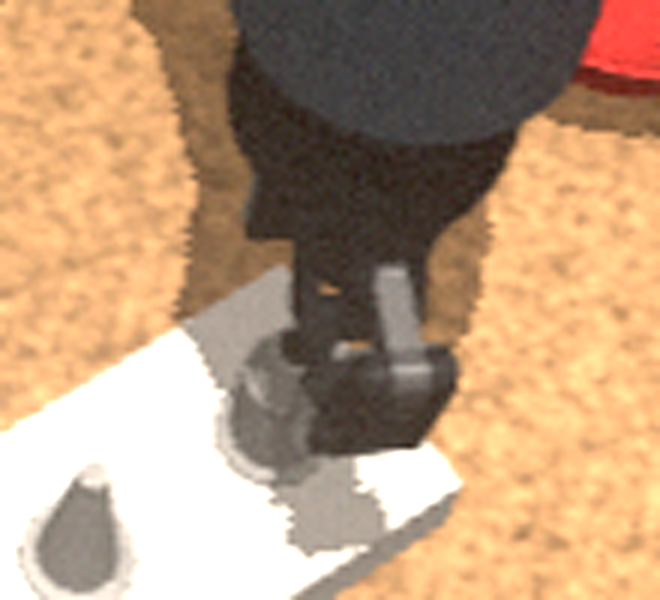

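The near finger is in front and to the right of the nozzle at about (355,305), and the nozzle stands between the fingers. Going down, then closing.

```bash
python3 -m jog '[0,0,0,0,0,0.4,60, 0,0,0,0,0,0.5,60, 0,0,0,0,0,0.5,60, 0,0,0,0,0,0.4,60, 0,0,0,0,0,0.3,60, 0,0,0,0,0,0.1,60, 0,0,0,0,0,0,60, 0,0,0,0,0,0,60]'; python3 d.py 0.577 -0.3015 0.052
```

```text
clock: 4.25
tool_pos: [0.5774, -0.3021, 0.0527]
orientation: [[0.955, -0.297, 0.001], [-0.297, -0.955, -0.0], [0.001, 0.0, -1.0]]
wrist_force: [0.6, -0.4, 0.2]
width: 0.707
grip_force: 0.0
pos [ 0.5774 -0.3021  0.0527] tool-axis shift units [-0.023 -0.019  0.03 ] z [ 7.e-04 -5.e-04 -1.e+00] xyaw -17.28 F [ 0.6 -0.4  0.2] 0.0 0.706567679344651 q [-0.24  0.56  0.08  0.   -1.09  1.51] 4.25
```

```bash
python3 -m jog '[0,0,0,0,0,0,40, 0,0,0,0,0,0,36, 0,0,0,0,0,0,32, 0,0,0,0,0,0,30, 0,0,0,0,0,0,20, 0,0,0,0,0,0,20, 0,0,0,0,0,0,20, 0,0,0,0,0,0,20]'; python3 d.py 0.577 -0.3015 0.052
```

```text
clock: 4.92
tool_pos: [0.5774, -0.302, 0.0529]
orientation: [[0.955, -0.297, 0.001], [-0.297, -0.955, -0.0], [0.001, 0.0, -1.0]]
wrist_force: [0.5, 1.0, 4.6]
width: 0.311
grip_force: 59.0
pos [ 0.5774 -0.302   0.0529] tool-axis shift units [-0.022 -0.016  0.035] z [ 9.e-04 -5.e-04 -1.e+00] xyaw -17.28 F [0.5 1.  4.6] 58.99765491485596 0.3106627080975919 q [-0.24  0.56  0.08  0.   -1.09  1.51] 4.9167
```

The nozzle is gripped: the width is about 27 mm and the grip 59 N. Lifting gently, then carrying.

```bash
python3 -m jog '[0,0,0,0,0,-0.2,20, 0,0,0,0,0,-0.4,20, 0,0,0,0,0,-0.6,20, 0,0,0,0,0,-0.8,20, 0,0,0,0,0,-0.8,20, 0,0,0,0,0,-0.8,20, 0,0,0,0,0,-0.8,20, 0,0,0,0,0,-0.8,20, 0,0,0,0,0,-0.5,20, 0,0,0,0,0,-0.3,20, 0,0,0,0,0,0,20, 0,0,0,0,0,0,20]'; python3 d.py 0.5727 0.0987 0.20
```

```text
clock: 5.92
tool_pos: [0.5768, -0.3017, 0.2019]
orientation: [[0.955, -0.297, -0.0], [-0.297, -0.955, 0.001], [-0.001, -0.001, -1.0]]
wrist_force: [-0.1, 0.7, -2.6]
width: 0.317
grip_force: 59.1
pos [ 0.5768 -0.3017  0.2019] tool-axis shift units [ -4.921 -15.242   0.086] z [-5.e-04  7.e-04 -1.e+00] xyaw -17.3 F [-0.1  0.7 -2.6] 59.139719009399414 0.31683594241994884 q [-0.24  0.47  0.32 -0.   -1.42  1.51] 5.9167
```

```bash
python3 -m jog '[0,0,0,-0.1,-0.4,0,20, 0,0,0,-0.2,-0.7,0,20, 0,0,0,-0.3,-0.9,0,20, 0,0,0,-0.3,-0.9,0,20, 0,0,0,-0.3,-0.9,0,20, 0,0,0,-0.3,-0.9,0,20, 0,0,0,-0.3,-0.9,0,20, 0,0,0,-0.3,-0.9,0,20, 0,0,0,-0.3,-0.9,0,20, 0,0,0,-0.3,-0.9,0,20, 0,0,0,-0.3,-0.9,0,20, 0,0,0,-0.3,-0.9,0,20, 0,0,0,-0.3,-0.9,0,20, 0,0,0,-0.3,-0.9,0,20, 0,0,0,-0.3,-0.9,0,20, 0,0,0,-0.3,-0.9,0,20, 0,0,0,-0.3,-0.9,0,20, 0,0,0,-0.1,-0.7,0,20, 0,0,0,0,0,0,20]'; python3 d.py 0.5727 0.0987 0.20
```

```text
clock: 7.5
tool_pos: [0.573, 0.103, 0.2006]
orientation: [[0.956, -0.294, -0.002], [-0.294, -0.956, 0.0], [-0.002, 0.001, -1.0]]
wrist_force: [0.2, 0.1, -1.5]
width: 0.309
grip_force: 59.3
pos [0.573  0.103  0.2006] tool-axis shift units [0.04  0.166 0.025] z [-2.4e-03  1.0e-04 -1.0e+00] xyaw -17.12 F [ 0.2  0.1 -1.5] 59.28124666213989 0.309149538646766 q [ 0.45  0.34  0.11 -0.   -1.35  0.83] 7.5
```

```bash
python3 -m jog '[0,0,0.4,0,0,0,20, 0,0,0.8,0,0,0,20, 0,0,0.9,0,0,0,20, 0,0,0.9,0,0,0,20, 0,0,0.9,0,0,0,20, 0,0,0.9,0,0,0,20, 0,0,0.9,0,0,0,20, 0,0,0.9,0,0,0,20, 0,0,0.9,0,0,0,20, 0,0,0.9,0,0,0,20, 0,0,0.9,0,0,0,20, 0,0,0.6,0,0,0,20, 0,0,0,0,0,0,20, 0,0,0,0,0,0,20, 0,0,0,0,0,0,20]'; python3 d.py 0.5727 0.0987 0.20
python3 - <<'E'
from bench import get_image
import cv2,numpy as np
S=get_image("side")["img"][:,:,::-1]
M=cv2.resize(S[70:220,180:340],None,fx=5,fy=4,interpolation=cv2.INTER_CUBIC)
cv2.imwrite("pics/m4.png",np.clip(M*1.5,0,255).astype(np.uint8))
E
```

```text
clock: 8.75
tool_pos: [0.5734, 0.0996, 0.2018]
orientation: [[0.232, -0.973, -0.001], [-0.973, -0.232, -0.0], [0.0, 0.001, -1.0]]
wrist_force: [-0.5, -0.6, -2.1]
width: 0.308
grip_force: 59.1
pos [0.5734 0.0996 0.2018] tool-axis shift units [0.027 0.036 0.07 ] z [-1.e-03 -3.e-04 -1.e+00] xyaw -76.59 F [-0.5 -0.6 -2.1] 59.089266657829285 0.3079922280387491 q [ 0.44  0.33  0.11 -0.   -1.35 -0.21] 8.75
```

View pics/m4.png

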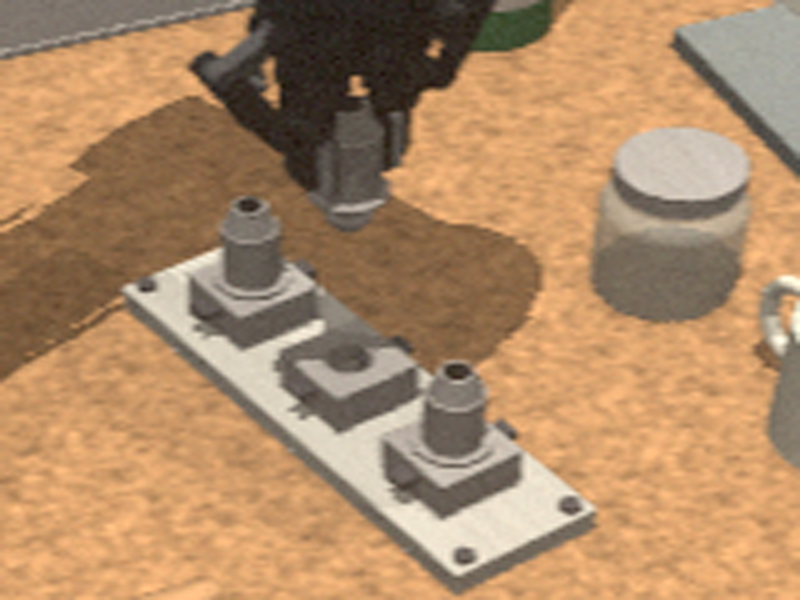

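The nozzle hangs upright in the fingers above the bar, its foot near (250,126) full-frame. The socket mouth below it is at (249.5,158.5), and the neighbours are clear. Lowering to just above the mouth.

```bash
python3 -c "
from h import proj
print(proj('side',[.5734,.0996,.155]),proj('side',[.5734,.0996,.179]))"
python3 -m jog '[0,0,0,0.03,0.04,0.3,20, 0,0,0,0,0,0.5,20, 0,0,0,0,0,0.5,20, 0,0,0,0,0,0.5,20, 0,0,0,0,0,0.5,20, 0,0,0,0,0,0.5,20, 0,0,0,0,0,0.5,20, 0,0,0,0,0,0.3,20, 0,0,0,0,0,0.2,20, 0,0,0,0,0,0,20, 0,0,0,0,0,0,20, 0,0,0,0,0,0,20]'; python3 d.py 0.5727 0.0987 0.073
python3 - <<'E'
from bench import get_image
import cv2,numpy as np
S=get_image("side")["img"][:,:,::-1]
M=cv2.resize(S[110:190,200:300],None,fx=7.5,fy=7.5,interpolation=cv2.INTER_CUBIC)
cv2.imwrite("pics/m5.png",np.clip(M*1.6,0,255).astype(np.uint8))
E
```

```text
[248.76051392 125.05303514] [248.74138828 116.72613686]
clock: 9.8
tool_pos: [0.5735, 0.0989, 0.1081]
orientation: [[0.23, -0.973, 0.001], [-0.973, -0.23, 0.0], [0.0, -0.001, -1.0]]
wrist_force: [-0.1, -1.0, -1.2]
width: 0.308
grip_force: 59.1
pos [0.5735 0.0989 0.1081] tool-axis shift units [-1.000e-03  3.600e-02  1.403e+00] z [ 1.4e-03  3.0e-04 -1.0e+00] xyaw -76.68 F [-0.1 -1.  -1.2] 59.12060022354126 0.30751311454960323 q [ 0.44  0.39 -0.05  0.   -1.13 -0.21] 9.8
```

View pics/m5.png

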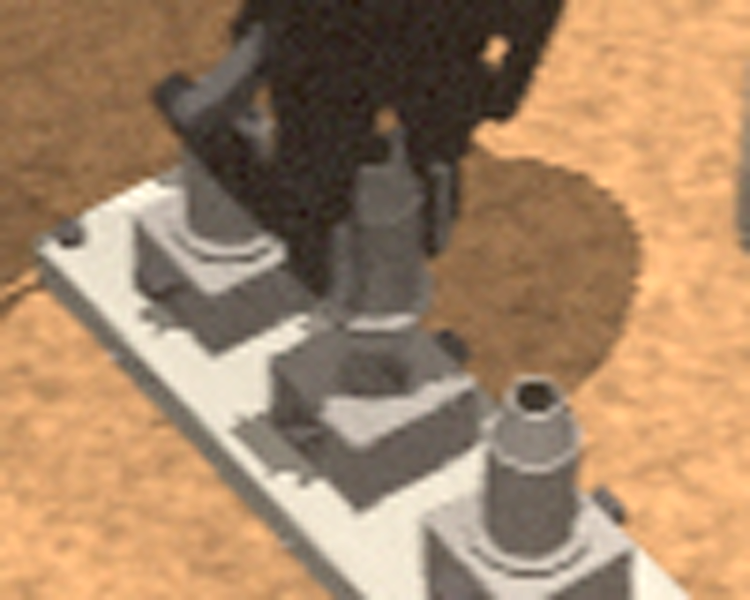

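The foot is right above the hole (hole at about (249.5,159), collar at about (250.5,152)), within 2 mm, which is well inside the cone's capture range. Entering slowly.

```bash
python3 -m jog '[0,0,0,0,0.02,0.1,20, 0,0,0,0,0,0.1,20, 0,0,0,0,0,0.1,20, 0,0,0,0,0,0.1,20, 0,0,0,0,0,0.1,20, 0,0,0,0,0,0.1,20, 0,0,0,0,0,0,20]'; python3 d.py 0.5727 0.0987 0.073
```

```text
clock: 10.43
tool_pos: [0.5721, 0.0985, 0.0915]
orientation: [[0.23, -0.973, -0.001], [-0.973, -0.23, -0.0], [0.0, 0.001, -1.0]]
wrist_force: [-0.1, -0.1, -2.2]
width: 0.308
grip_force: 59.1
pos [0.5721 0.0985 0.0915] tool-axis shift units [-0.002 -0.025  0.741] z [-1.1e-03 -3.0e-04 -1.0e+00] xyaw -76.7 F [-0.1 -0.1 -2.2] 59.120433926582336 0.3082198531676519 q [ 0.44  0.4  -0.08 -0.   -1.09 -0.21] 10.4333
```

```bash
python3 -m jog '[0,0,0,0,0,0.05,20, 0,0,0,0,0,0.05,20, 0,0,0,0,0,0.05,20, 0,0,0,0,0,0,20, 0,0,0,0,0,0,20]'; python3 d.py 0.5727 0.0987 0.073
```

```text
clock: 10.85
tool_pos: [0.573, 0.0989, 0.0887]
orientation: [[0.23, -0.973, 0.001], [-0.973, -0.23, 0.001], [-0.0, -0.001, -1.0]]
wrist_force: [1.2, 0.8, -1.5]
width: 0.312
grip_force: 59.1
pos [0.573  0.0989 0.0887] tool-axis shift units [0.004 0.016 0.629] z [ 1.2e-03  5.0e-04 -1.0e+00] xyaw -76.69 F [ 1.2  0.8 -1.5] 59.11005198955536 0.31242702837011327 q [ 0.44  0.41 -0.08  0.   -1.08 -0.21] 10.85
```

Good: low lateral force. Pressing through the catches.

```bash
python3 -m jog '[0,0,0,0,0,0.05,20, 0,0,0,0,0,0.05,20, 0,0,0,0,0,0.05,20, 0,0,0,0,0,0,20]'; python3 -m jog '[0,0,0,0,0,0.05,20, 0,0,0,0,0,0.05,20, 0,0,0,0,0,0,20]';  python3 -m jog '[0,0,0,0,0,0.05,20, 0,0,0,0,0,0.05,20, 0,0,0,0,0,0,20]'; python3 d.py 0.5727 0.0987 0.073
```

```text
clock: 11.18
tool_pos: [0.5734, 0.0989, 0.0858]
orientation: [[0.231, -0.973, 0.002], [-0.973, -0.231, 0.0], [0.0, -0.002, -1.0]]
wrist_force: [1.4, 1.0, 3.8]
width: 0.307
grip_force: 59.6
clock: 11.43
tool_pos: [0.5733, 0.0988, 0.0834]
orientation: [[0.231, -0.973, 0.002], [-0.973, -0.231, 0.0], [0.0, -0.002, -1.0]]
wrist_force: [1.0, 0.8, 5.0]
width: 0.312
grip_force: 59.9
clock: 11.68
tool_pos: [0.574, 0.099, 0.0821]
orientation: [[0.231, -0.973, 0.004], [-0.973, -0.231, 0.001], [0.0, -0.004, -1.0]]
wrist_force: [-1.3, 0.7, 11.2]
width: 0.311
grip_force: 60.4
pos [0.574  0.099  0.0821] tool-axis shift units [-0.001  0.054  0.362] z [ 4.2e-03  6.0e-04 -1.0e+00] xyaw -76.64 F [-1.3  0.7 11.2] 60.4306697845459 0.3110517098646893 q [ 0.44  0.41 -0.09  0.   -1.07 -0.21] 11.6833
```

```bash
python3 -m jog '[0,0,0,0,0,0.05,20, 0,0,0,0,0,0.05,20, 0,0,0,0,0,0,20]'; python3 -m jog '[0,0,0,0,0,0.05,20, 0,0,0,0,0,0.05,20, 0,0,0,0,0,0,20]';  python3 d.py 0.5727 0.0987 0.073
```

```text
clock: 11.93
tool_pos: [0.5732, 0.0989, 0.0778]
orientation: [[0.23, -0.973, 0.002], [-0.973, -0.23, 0.001], [-0.0, -0.002, -1.0]]
wrist_force: [2.6, 1.9, 2.8]
width: 0.311
grip_force: 59.7
clock: 12.18
tool_pos: [0.573, 0.099, 0.0744]
orientation: [[0.23, -0.973, 0.001], [-0.973, -0.23, 0.001], [-0.0, -0.001, -1.0]]
wrist_force: [3.9, 1.9, -0.2]
width: 0.315
grip_force: 59.5
pos [0.573  0.099  0.0744] tool-axis shift units [0.01  0.014 0.056] z [ 8.e-04  6.e-04 -1.e+00] xyaw -76.69 F [ 3.9  1.9 -0.2] 59.527376890182495 0.31532400766351554 q [ 0.44  0.42 -0.1  -0.   -1.05 -0.21] 12.1833
```

The catches snapped at about 0.080. Approaching the collar stop in small steps.

```bash
python3 -m jog '[0,0,0,0,0,0.04,20, 0,0,0,0,0,0,20]'; python3 -m jog '[0,0,0,0,0,0.04,20, 0,0,0,0,0,0,20]';python3 -m jog '[0,0,0,0,0,0.04,20, 0,0,0,0,0,0,20, 0,0,0,0,0,0,20]'
```

```text
clock: 12.35
tool_pos: [0.573, 0.099, 0.0737]
orientation: [[0.23, -0.973, 0.001], [-0.973, -0.23, 0.001], [-0.0, -0.001, -1.0]]
wrist_force: [4.7, 2.8, -1.5]
width: 0.309
grip_force: 59.5
clock: 12.52
tool_pos: [0.573, 0.099, 0.0729]
orientation: [[0.23, -0.973, 0.001], [-0.973, -0.23, 0.001], [-0.0, -0.001, -1.0]]
wrist_force: [4.6, 3.9, 1.0]
width: 0.309
grip_force: 59.8
clock: 12.77
tool_pos: [0.573, 0.099, 0.0728]
orientation: [[0.231, -0.973, 0.002], [-0.973, -0.231, 0.001], [-0.0, -0.002, -1.0]]
wrist_force: [2.0, 3.0, 6.3]
width: 0.309
grip_force: 60.7
```

```bash
python3 -m jog '[0,0,0,0,0,0.04,20, 0,0,0,0,0,0.04,20, 0,0,0,0,0,0,20, 0,0,0,0,0,0,20, 0,0,0,0,0,0,20]'
```

```text
clock: 13.18
tool_pos: [0.5731, 0.099, 0.0727]
orientation: [[0.231, -0.973, 0.003], [-0.973, -0.231, 0.0], [0.0, -0.003, -1.0]]
wrist_force: [-3.8, 4.3, 18.3]
width: 0.308
grip_force: 61.8
```

The collar is down hard (18 N with no further travel). Unloading, then feeling upward through the play.

```bash
python3 -m jog '[0,0,0,0,0,-0.06,20, 0,0,0,0,0,-0.06,20, 0,0,0,0,0,0,20]'; python3 -m jog '[0,0,0,0,0,-0.04,20, 0,0,0,0,0,0,20, 0,0,0,0,0,0,20]'; python3 -m jog '[0,0,0,0,0,-0.04,20, 0,0,0,0,0,0,20, 0,0,0,0,0,0,20]' ;python3 -m jog '[0,0,0,0,0,-0.04,20, 0,0,0,0,0,0,20, 0,0,0,0,0,0,20]'
```

```text
clock: 13.43
tool_pos: [0.573, 0.099, 0.0729]
orientation: [[0.23, -0.973, 0.001], [-0.973, -0.23, 0.001], [-0.0, -0.001, -1.0]]
wrist_force: [3.6, 2.2, 2.4]
width: 0.316
grip_force: 60.0
clock: 13.68
tool_pos: [0.5729, 0.099, 0.0731]
orientation: [[0.23, -0.973, 0.0], [-0.973, -0.23, 0.001], [-0.0, -0.001, -1.0]]
wrist_force: [6.0, 3.1, -2.3]
width: 0.313
grip_force: 59.4
clock: 13.93
tool_pos: [0.5728, 0.099, 0.0737]
orientation: [[0.23, -0.973, 0.0], [-0.973, -0.23, 0.001], [-0.001, -0.0, -1.0]]
wrist_force: [6.5, 3.2, -4.5]
width: 0.312
grip_force: 59.4
clock: 14.18
tool_pos: [0.5728, 0.099, 0.0746]
orientation: [[0.23, -0.973, -0.0], [-0.973, -0.23, 0.001], [-0.001, -0.0, -1.0]]
wrist_force: [7.5, 3.2, -5.1]
width: 0.31
grip_force: 59.4
```

Side load is 7 N in x, which would disturb the pull. Easing sideways about 1 mm first.

```bash
python3 -m jog '[0,0,0,-0.01,-0.03,0,20, 0,0,0,-0.01,0,0,20, 0,0,0,0,0,0,20]'; python3 -m jog '[0,0,0,0,-0.02,0,20, 0,0,0,0,0,0,20, 0,0,0,0,0,0,20]'
```

```text
clock: 14.43
tool_pos: [0.5729, 0.0992, 0.0746]
orientation: [[0.23, -0.973, -0.001], [-0.973, -0.23, -0.0], [0.0, 0.001, -1.0]]
wrist_force: [6.2, 0.8, -4.1]
width: 0.313
grip_force: 59.8
clock: 14.68
tool_pos: [0.5729, 0.0992, 0.0747]
orientation: [[0.23, -0.973, -0.002], [-0.973, -0.23, -0.0], [-0.0, 0.002, -1.0]]
wrist_force: [4.0, 2.0, -3.9]
width: 0.31
grip_force: 59.9
```

```bash
python3 -m jog '[0,0,0,-0.01,-0.03,0,20, 0,0,0,0,0,0,20, 0,0,0,0,0,0,20]'; python3 -m jog '[0,0,0,0,0,-0.03,20, 0,0,0,0,0,0,20, 0,0,0,0,0,0,20]'; python3 -m jog '[0,0,0,0,0,-0.03,20, 0,0,0,0,0,0,20, 0,0,0,0,0,0,20]'
```

```text
clock: 14.93
tool_pos: [0.5732, 0.0992, 0.0753]
orientation: [[0.23, -0.973, -0.003], [-0.973, -0.23, -0.001], [0.0, 0.003, -1.0]]
wrist_force: [0.0, 0.2, -0.8]
width: 0.314
grip_force: 60.0
clock: 15.18
tool_pos: [0.5738, 0.0995, 0.0765]
orientation: [[0.23, -0.973, -0.001], [-0.973, -0.23, -0.001], [0.0, 0.001, -1.0]]
wrist_force: [-0.6, 0.7, -1.7]
width: 0.311
grip_force: 60.1
clock: 15.43
tool_pos: [0.5738, 0.0996, 0.0768]
orientation: [[0.23, -0.973, -0.001], [-0.973, -0.23, -0.0], [0.0, 0.001, -1.0]]
wrist_force: [0.3, -0.6, -4.3]
width: 0.31
grip_force: 59.8
```

```bash
python3 -m jog '[0,0,0,0,0,-0.02,20, 0,0,0,0,0,0,20, 0,0,0,0,0,0,20]'; python3 -m jog '[0,0,0,0,0,-0.02,20, 0,0,0,0,0,0,20, 0,0,0,0,0,0,20]'; python3 -m jog '[0,0,0,0,0,-0.02,20, 0,0,0,0,0,0,20, 0,0,0,0,0,0,20]'
```

```text
clock: 15.68
tool_pos: [0.5738, 0.0996, 0.0772]
orientation: [[0.23, -0.973, -0.001], [-0.973, -0.23, -0.0], [0.0, 0.001, -1.0]]
wrist_force: [0.1, -0.1, -6.9]
width: 0.313
grip_force: 59.7
clock: 15.93
tool_pos: [0.5738, 0.0997, 0.0776]
orientation: [[0.23, -0.973, -0.001], [-0.973, -0.23, -0.0], [-0.0, 0.001, -1.0]]
wrist_force: [1.5, -1.2, -9.6]
width: 0.305
grip_force: 59.5
clock: 16.18
tool_pos: [0.5737, 0.0997, 0.078]
orientation: [[0.23, -0.973, -0.002], [-0.973, -0.23, -0.0], [-0.0, 0.002, -1.0]]
wrist_force: [2.2, -1.4, -13.6]
width: 0.308
grip_force: 59.8
```

```bash
python3 -m jog '[0,0,0,0,0,-0.02,20, 0,0,0,0,0,0,20, 0,0,0,0,0,0,20, 0,0,0,0,0,0,20]'; python3 d.py .5727 .0987 .073
```

```text
clock: 16.52
tool_pos: [0.5737, 0.0997, 0.0785]
orientation: [[0.23, -0.973, -0.002], [-0.973, -0.23, -0.0], [-0.0, 0.002, -1.0]]
wrist_force: [2.6, -2.4, -19.2]
width: 0.312
grip_force: 60.0
pos [0.5737 0.0997 0.0785] tool-axis shift units [0.031 0.048 0.219] z [-1.6e-03 -3.0e-04 -1.0e+00] xyaw -76.7 F [  2.6  -2.4 -19.2] 60.0491988658905 0.31198540538806113 q [ 0.44  0.42 -0.09 -0.   -1.07 -0.21] 16.5167
```

```bash
for i in 1; do python3 -m jog '[0,0,0,0,0,0.01,20, 0,0,0,0,0,0,20]'|grep wrist; python3 -m jog '[0,0,0,0,0,0,20]'|grep -E "wrist|pos";python3 -m jog '[0,0,0,0,0,0,20]'|grep -E "wrist|pos";python3 -m jog '[0,0,0,0,0,0,20]'|grep -E "wrist|pos"; done
```

```text
wrist_force: [1.5, -0.6, -18.9]
tool_pos: [0.5737, 0.0997, 0.0785]
wrist_force: [0.8, -2.3, -19.8]
tool_pos: [0.5738, 0.0997, 0.0786]
wrist_force: [1.8, -1.5, -20.0]
tool_pos: [0.5738, 0.0997, 0.0786]
wrist_force: [1.5, -1.9, -19.7]
```

```bash
python3 -m jog '[0,0,0,0,0,0.02,20, 0,0,0,0,0,0,20]'|grep wrist; python3 -m jog '[0,0,0,0,0,0,20, 0,0,0,0,0,0,20]'|grep -E "wrist|pos"; python3 -m jog '[0,0,0,0,0,0,20, 0,0,0,0,0,0,20]'|grep -E "wrist|pos"
```

```text
wrist_force: [-0.0, -1.2, -18.2]
tool_pos: [0.5739, 0.0997, 0.0784]
wrist_force: [-0.0, -2.1, -18.3]
tool_pos: [0.5739, 0.0997, 0.0784]
wrist_force: [-0.2, -1.9, -17.9]
```

```bash
python3 -m jog '[0,0,0,0,0,0.015,20, 0,0,0,0,0,0,20]'|grep wrist; python3 -m jog '[0,0,0,0,0,0,20, 0,0,0,0,0,0,20, 0,0,0,0,0,0,20]'|grep -E "wrist|pos"; python3 -m jog '[0,0,0,0,0,0,20, 0,0,0,0,0,0,20, 0,0,0,0,0,0,20]'|grep -E "wrist|pos"
```

```text
wrist_force: [-2.3, -1.8, -15.4]
tool_pos: [0.574, 0.0997, 0.0781]
wrist_force: [-2.5, -2.1, -16.0]
tool_pos: [0.5741, 0.0997, 0.0781]
wrist_force: [-3.3, -2.0, -15.8]
```

The reading is a steady 16 N, of which about 1 N is weight. Holding for over 2 s.

```bash
for k in 1; do
python3 -m jog '[0,0,0,0,0,0,20, 0,0,0,0,0,0,20, 0,0,0,0,0,0,20, 0,0,0,0,0,0,20, 0,0,0,0,0,0,20, 0,0,0,0,0,0,20, 0,0,0,0,0,0,20, 0,0,0,0,0,0,20, 0,0,0,0,0,0,20, 0,0,0,0,0,0,20]'|grep -E "clock|wrist|pos"
python3 -m jog '[0,0,0,0,0,0,20, 0,0,0,0,0,0,20, 0,0,0,0,0,0,20, 0,0,0,0,0,0,20, 0,0,0,0,0,0,20, 0,0,0,0,0,0,20, 0,0,0,0,0,0,20, 0,0,0,0,0,0,20, 0,0,0,0,0,0,20, 0,0,0,0,0,0,20]'|grep -E "clock|wrist|pos"
python3 -m jog '[0,0,0,0,0,0,20, 0,0,0,0,0,0,20, 0,0,0,0,0,0,20, 0,0,0,0,0,0,20, 0,0,0,0,0,0,20, 0,0,0,0,0,0,20, 0,0,0,0,0,0,20, 0,0,0,0,0,0,20, 0,0,0,0,0,0,20, 0,0,0,0,0,0,20]'|grep -E "clock|wrist|pos"
done
```

```text
clock: 18.93
tool_pos: [0.5742, 0.0997, 0.0781]
wrist_force: [-4.4, -2.6, -14.4]
clock: 19.77
tool_pos: [0.5742, 0.0998, 0.0781]
wrist_force: [-4.6, -2.3, -15.0]
clock: 20.6
tool_pos: [0.5742, 0.0998, 0.0781]
wrist_force: [-4.5, -2.4, -14.7]
```

That held for 2.5 s, but net of weight it's nearer 13.5 N. Time is ample, so I'll centre it and repeat at a true 15 N.

```bash
python3 -m jog '[0,0,0,0,0.02,-0.01,20, 0,0,0,0,0,0,20, 0,0,0,0,0,0,20]'|grep -E "wrist|pos"; python3 -m jog '[0,0,0,0.01,0,-0.005,20, 0,0,0,0,0,0,20, 0,0,0,0,0,0,20]'|grep -E "wrist|pos"; python3 -m jog '[0,0,0,0,0,0,20, 0,0,0,0,0,0,20, 0,0,0,0,0,0,20]'|grep -E "wrist|pos"
```

```text
tool_pos: [0.574, 0.0998, 0.0783]
wrist_force: [-2.4, -2.1, -17.4]
tool_pos: [0.574, 0.0996, 0.0784]
wrist_force: [-2.2, -1.3, -18.1]
tool_pos: [0.574, 0.0996, 0.0785]
wrist_force: [-1.5, -2.6, -18.5]
```

```bash
python3 -m jog '[0,0,0,0,0,0.01,20, 0,0,0,0,0,0,20, 0,0,0,0,0,0,20]'|grep -E "wrist|pos"
python3 -m jog '[0,0,0,0,0,0,20, 0,0,0,0,0,0,20, 0,0,0,0,0,0,20, 0,0,0,0,0,0,20, 0,0,0,0,0,0,20, 0,0,0,0,0,0,20, 0,0,0,0,0,0,20, 0,0,0,0,0,0,20, 0,0,0,0,0,0,20, 0,0,0,0,0,0,20, 0,0,0,0,0,0,20, 0,0,0,0,0,0,20, 0,0,0,0,0,0,20, 0,0,0,0,0,0,20]'|grep -E "clock|wrist|pos"
python3 -m jog '[0,0,0,0,0,0,20, 0,0,0,0,0,0,20, 0,0,0,0,0,0,20, 0,0,0,0,0,0,20, 0,0,0,0,0,0,20, 0,0,0,0,0,0,20, 0,0,0,0,0,0,20, 0,0,0,0,0,0,20, 0,0,0,0,0,0,20, 0,0,0,0,0,0,20, 0,0,0,0,0,0,20, 0,0,0,0,0,0,20, 0,0,0,0,0,0,20, 0,0,0,0,0,0,20]'|grep -E "clock|wrist|pos"
```

```text
tool_pos: [0.5739, 0.0996, 0.0784]
wrist_force: [-1.9, -0.7, -18.0]
clock: 22.77
tool_pos: [0.574, 0.0995, 0.0783]
wrist_force: [-1.7, -0.5, -18.2]
clock: 23.93
tool_pos: [0.5739, 0.0995, 0.0783]
wrist_force: [-0.5, 0.1, -16.7]
```

The second hold is good at about 16 to 17 N gross. Lowering back onto the collar.

```bash
python3 -m jog '[0,0,0,0,0,0.06,20, 0,0,0,0,0,0.06,20, 0,0,0,0,0,0.06,20, 0,0,0,0,0,0.06,20, 0,0,0,0,0,0,20]'|grep -E "wrist|pos"; python3 -m jog '[0,0,0,0,0,0.04,20, 0,0,0,0,0,0.04,20, 0,0,0,0,0,0,20, 0,0,0,0,0,0,20]'|grep -E "wrist|pos"
```

```text
tool_pos: [0.5746, 0.0995, 0.0753]
wrist_force: [-7.8, -0.3, 0.9]
tool_pos: [0.5746, 0.0995, 0.0736]
wrist_force: [-9.9, 1.9, 3.6]
```

```bash
python3 -m jog '[0,0,0,0,0.03,0,20, 0,0,0,0,0.03,0,20, 0,0,0,0,0,0,20]'|grep -E "wrist|pos"; python3 -m jog '[0,0,0,0,0,0.04,20, 0,0,0,0,0,0,20, 0,0,0,0,0,0,20]'|grep -E "wrist|pos"; python3 -m jog '[0,0,0,0,0,0.04,20, 0,0,0,0,0,0,20, 0,0,0,0,0,0,20]'|grep -E "wrist|pos"
```

```text
tool_pos: [0.5744, 0.0995, 0.0734]
wrist_force: [-4.6, 0.9, 3.0]
tool_pos: [0.5744, 0.0995, 0.0728]
wrist_force: [-7.1, 0.7, 11.5]
tool_pos: [0.5745, 0.0995, 0.0728]
wrist_force: [-9.7, 1.4, 15.9]
```

The collar bears at the same TCP height as before, so there was no slip. Unloading, releasing and retreating.

```bash
python3 -m jog '[0,0,0,0,0.03,-0.05,20, 0,0,0,0,0.03,-0.05,20, 0,0,0,0,0,0,20, 0,0,0,0,0,0,20]'|grep -E "wrist|pos"; python3 -m jog '[0,0,0,0,0,0,32, 0,0,0,0,0,0,40, 0,0,0,0,0,0,50, 0,0,0,0,0,0,60, 0,0,0,0,0,0,60, 0,0,0,0,0,0,60, 0,0,0,0,0,0,60, 0,0,0,0,0,0,60]';  python3 d.py .5735 .099 .073
```

```text
tool_pos: [0.5733, 0.0992, 0.0729]
wrist_force: [-0.7, 0.1, 6.8]
clock: 26.43
tool_pos: [0.5709, 0.0988, 0.0707]
orientation: [[0.23, -0.973, -0.0], [-0.973, -0.23, -0.0], [0.0, 0.0, -1.0]]
wrist_force: [0.4, -0.2, 0.7]
width: 0.701
grip_force: 0.0
pos [0.5709 0.0988 0.0707] tool-axis shift units [ 0.015 -0.102 -0.091] z [-0.e+00 -1.e-04 -1.e+00] xyaw -76.69 F [ 0.4 -0.2  0.7] 0.0 0.7007260157171326 q [ 0.44  0.42 -0.11  0.   -1.04 -0.21] 26.4333
```

Free, with no contact. Lifting straight up, then moving back out of the camera's view.

```bash
python3 -m jog '[0,0,0,0,-0.1,-0.3,60, 0,0,0,0,0,-0.5,60, 0,0,0,0,0,-0.7,60, 0,0,0,0,0,-0.8,60, 0,0,0,0,0,-0.8,60, 0,0,0,0,0,-0.8,60, 0,0,0,0,0,-0.8,60, 0,0,0,0,0,-0.8,60, 0,0,0,0,0,-0.8,60, 0,0,0,0,0,-0.3,60, 0,0,0,0,0.5,0,60, 0,0,0,0,0.8,0,60, 0,0,0,0,0.8,0,60, 0,0,0,0,0.8,0,60, 0,0,0,0,0.8,0,60, 0,0,0,0,0.8,0,60, 0,0,0,0,0.8,0,60, 0,0,0,0,0.5,0,60, 0,0,0,0,0,0,60, 0,0,0,0,0,0,60]'|grep -E "clock|wrist|pos"
python3 - <<'E'
from bench import get_image
import cv2,numpy as np
S=get_image("side")["img"][:,:,::-1];T=get_image("top")["img"][:,:,::-1]
a=cv2.resize(S[110:230,200:300],(500,600),interpolation=cv2.INTER_CUBIC)
b=np.vstack([cv2.resize(S,(300,225)),cv2.resize(T,(300,375))])
cv2.imwrite("pics/m6.png",np.clip(np.hstack([a,b])*1.4,0,255).astype(np.uint8))
E
```

```text
clock: 28.1
tool_pos: [0.4322, 0.066, 0.2361]
wrist_force: [1.0, -0.5, -0.2]
```

View pics/m6.png

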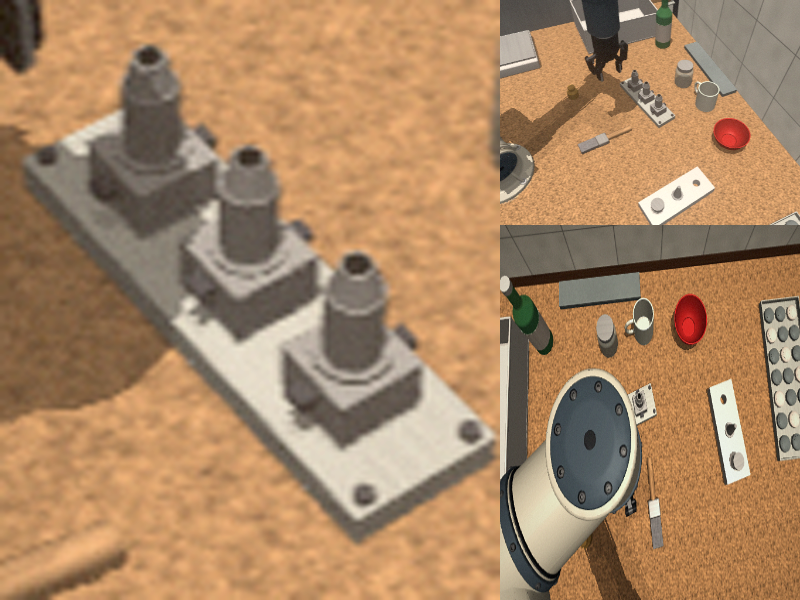

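The middle nozzle, with its tip at about (250,141), sits level with its two neighbours and its collar is down. The other nozzles and the bystanders haven't moved, and the robot is clear.

```bash
python3 -c "
from bench import bot;print(bot.finish_job())"
```

```text
the job is handed in; nothing more can be done
None
```

The matching nozzle is fitted in the middle socket with its collar down and the catches clicked; it held a steady 16–18 N upward wrist reading (including 1–2 N of weight) for over 2 s, peaking at about 20 N, then was released, and the job is handed in.

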